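# Tap the tilted melting bowl level into the seat of its warmer and switch it on

## Task

The small bowl was set down askew on the melting warmer, one side of its foot up on the lip of the hot plate. With light touches of the fingertips (do not grip, lift or carry it) nudge it to the middle until its foot drops into the round seat and it stands level, without making it lean much farther than it does now, pushing it off the plate or bumping it hard; then press the button on the warmer's front ledge right down and let it go. Leave the soap bars, the salve pot and the little bottle where they stand.

Things in the scene. Friction and masses are not known exactly. Their poses are not given: they have to be found in the camera images.
- bowl: Small green bowl, 0.10 to 0.18 kg, loose, leaning about 7 degrees on the hot plate, its foot 11 to 24 mm off the seat's centre on the button's side. 48 mm high; outside it is 45 mm across at the flat foot, 61 at 10 mm height, 81 at 21 mm, 99 at the rim. Its foot slides on the polished plate (friction 0.3 to 0.4); pushed high or fast it tips. Origin: centre of the foot's underside, z up.
- bowl_floor (a point): Centre of the floor inside the bowl, 10 mm above the foot's underside, z up. Inside, the bowl is 38 mm across at the floor, 71 mm at 21 mm above the foot and about 92 mm at the rim, so closed fingertips fit inside and can push its wall outwards.
- seat (a point): Centre of the floor of the round seat in the hot plate; z up, x from the button towards the seat. The seat is a recess 58 mm across, 3 mm deep, in a polished metal plate 82 mm across that stands 17 mm above the warmer's housing. Its floor is 50 mm above the table, the lip round it 53 mm. The bowl's foot fits with about 4 mm of play all round; its origin then lies at this point.
- power_top (a point): Middle of the top face of the grey round push button, 28 mm across, on the lower front ledge of the warmer, 107 mm from the seat's centre on the robot's side. It stands 37 mm above the table, 10 mm above its black bezel. The white warmer is fixed to the table, 200 mm deep and 126 mm wide; the ledge is 26 mm high, the housing behind it 36 mm.
- power (a joint): Travel of the push button in m, 0 up, 0.006 fully down; pressed straight down it needs about 5 N at the bottom and springs back.
- salve_pot: Low round salve pot with lid, 65 mm across, 29 mm high, loose bystander left of the warmer. Origin: centre of its underside.
- small_bottle: Little bottle with a tall black cap, 31 mm wide, 79 mm high, loose bystander left of the warmer. Origin: centre of its underside.
- soap_a: Soap bar 42x63x26 mm, loose bystander right of the warmer. Origin: centre of its underside.
- soap_b: Soap bar 42x63x25 mm, loose bystander behind and to the right of the warmer. Origin: centre of its underside.
- soap_c: Soap bar 43x63x25 mm, loose bystander to the right of the warmer's front. Origin: centre of its underside.

How it is judged:
By the outcome, as a careful person would: the job done as asked, in the order asked, and still so for the second after the job is handed in, with the robot touching nothing.
It also fails if it takes over 48 s, if anything falls off the work surface, if the arm or the gripper's body presses on something with over 40 N, if the wrist force passes 120 N, or if a joint passes its speed limit or range.

## Robot

A 6-joint arm with a two-finger parallel gripper is mounted at the origin on a cart in front of the work surface, level with it; the furniture and walls round the work are solid. World frame = base frame: x ahead of the robot, y to its left, z up, the work surface at z = 0. Lengths are in m, angles in rad, forces in N, time in s.
With the tool pointing down it reaches from about 0.3 to 0.875 m from the base axis. Payload 6.4 kg.
Tool frame: the origin (TCP) lies on the mounting face of the last link; the fingertips stand 173 mm ahead of it and the grasp point (between the pads) lies 155 mm ahead of it (ctrl.tip_reach is the distance from the TCP to the fingertips, in m); z points along the fingers, y is the line along which they close (so a half turn about z gives the same grasp; the last joint's range is limited). The gripper opens to 85 mm and grips with 20 to 120 N. Pads are 22 mm wide; open, the fingers measure 114 mm over their backs; the gripper's body (76 mm by 85 mm) begins 54 mm behind the grasp point. The pads swing forward as they close: fully open they stand 13 mm farther back than shut.
Start: joints at [0.924, 0.181, 1.607, -0, 1.354, -0.206], TCP at [0.245, 0.52, 0.405] pointing down, gripper open.
Joint ranges: [-2.99, 2.99], [-0.89, 2.07], [0.3, 2.58], [-1.14, 4.28], [0, 2.63], [-3.12, 3.12]. Speed limits (rad/s): [2.57, 2.57, 3.01, 3.14, 3.14, 3.14].

## Interface

Orientations are given as a unit quaternion [w, x, y, z].
In Python, from bench import ctrl gives the robot as it stands.
- The arm moves only by the shell command python3 -m pendant 'ROWS'. ROWS is JSON, a list that holds one entry, the list of rows, each a list of 7 numbers: the opening, from 0 (shut) to 1 (fully open), then the shift along the tool's x, y, z in mm, then the turn, a rotation vector about the tool's x, y, z in rad. A call has 1 to 5 rows; each row is the pose to reach, as a shift and turn from the pose commanded when the call began, along the tool's axes at that moment; what a row does not reach only later rows make up. A row lasts 1/12 s, in which the tool goes at most 41.7 mm and 7.16 degrees, less where a joint would pass 70% of its speed; a pose out of reach is approached as far as the arm can. A call with a gripper value outside its range is refused whole. The fingers move at their own pace and stop on an object; the grip force is fixed at half the most. Time passes only in rows, so rows that repeat a pose let the fingers close. It gives the time, the measured TCP pose, the force, the opening and the grip force at its end, in the units of the state.
- ctrl.get_obs(): the state, without advancing time (a new reading comes with each control period).
- ctrl.camera(name): name is "side" or "top"; returns the picture (400x640x3 uint8, red, green, blue); there is no depth.
- ctrl.camera_params(name): a dict with "mtx" (3x3 intrinsics, pixels), "distortion" ([k1, k2, p1, p2, k3] as OpenCV has them; the pictures are not rectified), "world_from_camera" (4x4, takes a point from camera to world coordinates). Camera axes: x right, y down, z forward; pixel columns grow to the right and rows downward; lengths in m; the calibration is good to about 2 mm. A picture is of the moment at which its call begins. camera_params takes no time and is no camera call.
- ctrl.hand_in(): hands the job in; it is judged then, once.
Trained networks look in the newest picture that a camera, given by its name, has taken for a name from the list of things; names that differ only in an ending like _2 or _b are one class to them, and where a whole thing is asked for, a point or a joint stands for the part that bears it (a point fixed in the world has none). Each returns a list of dicts, best first, with "confidence" (0 to 1); they miss things now and then, are a little off and sometimes report something else, mostly with a low value. They report only what shows in the picture. A call takes as long as a camera call.
- ctrl.boxes_of(camera, name): "point" ([column, row] as shares, 0 to 1, of the picture: columns of its width, rows of its height, amid what is visible of it).
The state is a dict: "time_s": time; "q": joint angles; "dq": joint speeds; "joint_efforts": joint torques, N m; "eef_pos": TCP position; "eef_rot": TCP orientation; "wrist_force": force on the tool from outside, world axes, zero at the start; "torque": the same for the moment, N m; "opening": opening from 0.0 (shut) to 1.0 (fully open); "grasp_force": force on a finger pad.
Only numpy, scipy, OpenCV 4.12 (cv2) and the standard library are available. Lean on these libraries where they do the work, as an engineer would, in place of code of your own. Each camera call takes 0.05 s, during which the arm holds its last target. There are 200 camera calls.

## Working session

There is one attempt and no reset: what is moved stays moved. The work goes in short steps, Python scripts to look and compute and a shell command to move; the robot and the scene stay as the last step left them, time stands still between calls to the robot, and variables do not carry over. Pictures are saved under pics/ and viewed, at most 10 in all, crops included, and the job is handed in when it is done.

```bash
mkdir -p pics; cat > h.py <<'E'
import numpy as np, cv2
from bench import ctrl
def ray(cam,px):
    p=ctrl.camera_params(cam);T=np.array(p["world_from_camera"])
    u=cv2.undistortPoints(np.array([[px]],float),np.array(p["mtx"]),np.array(p["distortion"]))[0,0]
    return T[:3,3],T[:3,:3]@np.array([u[0],u[1],1.])
def at_z(cam,px,z):
    o,d=ray(cam,px);return o+d*(z-o[2])/d[2]
def proj(cam,P):
    p=ctrl.camera_params(cam);T=np.linalg.inv(np.array(p["world_from_camera"]))
    P=np.atleast_2d(np.array(P,float))
    r=cv2.Rodrigues(T[:3,:3])[0]
    return cv2.projectPoints(P,r,T[:3,3],np.array(p["mtx"]),np.array(p["distortion"]))[0][:,0]
def snap(cam,name,crop=None,s=1):
    im=ctrl.camera(cam)
    if crop: im=im[crop[1]:crop[3],crop[0]:crop[2]]
    im=cv2.resize(im,None,fx=s,fy=s,interpolation=cv2.INTER_CUBIC)
    cv2.imwrite(f"pics/{name}.png",im[:,:,::-1])
E
python3 - <<'E'
from h import *
np.set_printoptions(precision=4,suppress=True)
o=ctrl.get_obs();print(o["time_s"],o["eef_pos"],o["eef_rot"],o["opening"],ctrl.tip_reach)
for c in("side","top"):
    snap(c,c+"0");print(c,np.array(ctrl.camera_params(c)["world_from_camera"]))
    for n in("bowl","power_top","salve_pot","small_bottle","soap_a"):
        for b in ctrl.boxes_of(c,n)[:3]:
            print(n,round(b["confidence"],2),np.array(b["point"])*[640,400])
E
```

```text
0.0 [0.2451 0.5198 0.4038] [-0.0004  0.2186  0.9758 -0.0008] 1.0014792901491458 0.1734
side [[ 0.8887 -0.1749  0.4238  0.2211]
 [-0.4579 -0.3884  0.7997 -0.6463]
 [ 0.0247 -0.9048 -0.4252  0.439 ]
 [ 0.      0.      0.      1.    ]]
bowl 0.75 [300.288 213.92 ]
salve_pot 0.57 [240.832 227.68 ]
small_bottle 0.48 [282.496 216.12 ]
soap_a 0.78 [367.872 252.6  ]
soap_a 0.72 [346.624 268.2  ]
soap_a 0.63 [310.912 290.2  ]
top [[ 0.0124 -0.994   0.1087  0.4532]
 [-0.9999 -0.0132 -0.007   0.0178]
 [ 0.0084 -0.1086 -0.9941  1.0897]
 [ 0.      0.      0.      1.    ]]
bowl 0.64 [322.496 224.52 ]
salve_pot 0.57 [264.832 266.12 ]
small_bottle 0.78 [261.184 220.92 ]
soap_a 0.87 [373.184 207.4  ]
soap_a 0.87 [386.112 247.   ]
soap_a 0.77 [358.4 167.8]
```

View pics/side0.png

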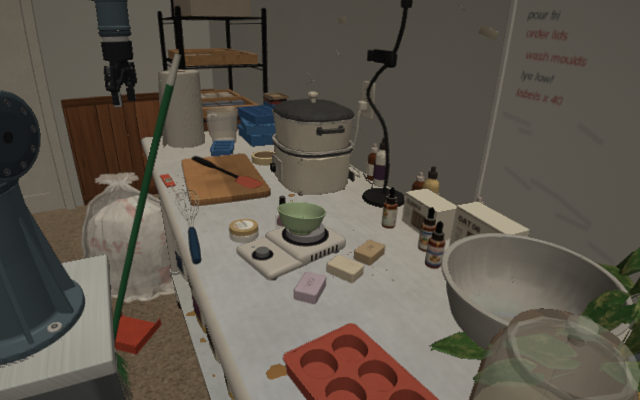

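View pics/top0.png

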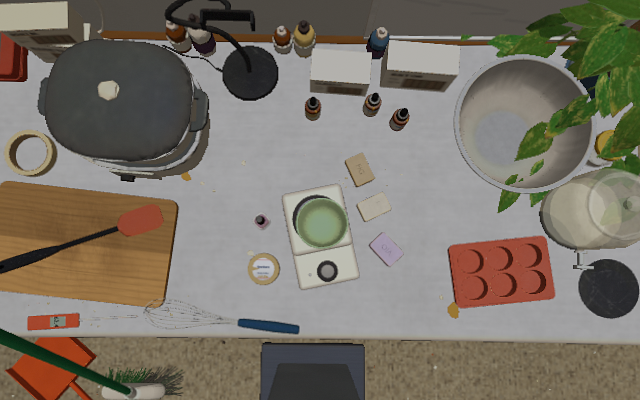

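The side view shows the bowl at (302,217) on its plate and the button at (262,253). The top view shows the bowl at (321,222), the button at (327,270), the soaps to the right, and the pot (263,268) and bottle (261,221) to the left. Next I'll look at enlarged crops.

```bash
python3 - <<'E'
from h import *
np.set_printoptions(precision=4,suppress=True)
a=cv2.imread("pics/top0.png")[170:300,250:400];b=cv2.imread("pics/side0.png")[190:290,225:375]
a=cv2.resize(a,None,fx=4,fy=4,interpolation=cv2.INTER_CUBIC)[:,:600];b=cv2.resize(b,None,fx=5,fy=5,interpolation=cv2.INTER_CUBIC)
cv2.imwrite("pics/a.png",a);cv2.imwrite("pics/b.png",b)
im=cv2.imread("pics/top0.png");hsv=cv2.cvtColor(im,cv2.COLOR_BGR2HSV)
def green(im,x0,y0,x1,y1):
    h=cv2.cvtColor(im,cv2.COLOR_BGR2HSV);m=((h[...,0]>35)&(h[...,0]<85)&(h[...,1]>45)).astype(np.uint8)
    k=np.zeros_like(m);k[y0:y1,x0:x1]=m[y0:y1,x0:x1];return k
m=green(im,285,185,355,255);c=max(cv2.findContours(m,0,1)[0],key=cv2.contourArea)
e=cv2.fitEllipse(cv2.convexHull(c));print("top rim",e, at_z("top",e[0],.1))
print("button top", at_z("top",(327,270.5),.037),"side", at_z("side",(262,251),.037))
E
```

```text
top rim ((321.3670654296875, 222.86720275878906), (49.96705627441406, 52.3228874206543), 83.28359985351562) [ 0.5267 -0.0052  0.1   ]
button top [ 0.4359 -0.019   0.037 ] side [ 0.4336 -0.024   0.037 ]
```

View pics/a.png

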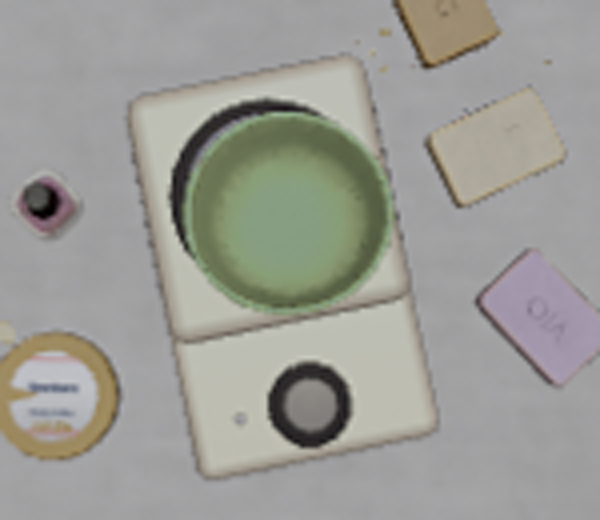

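View pics/b.png

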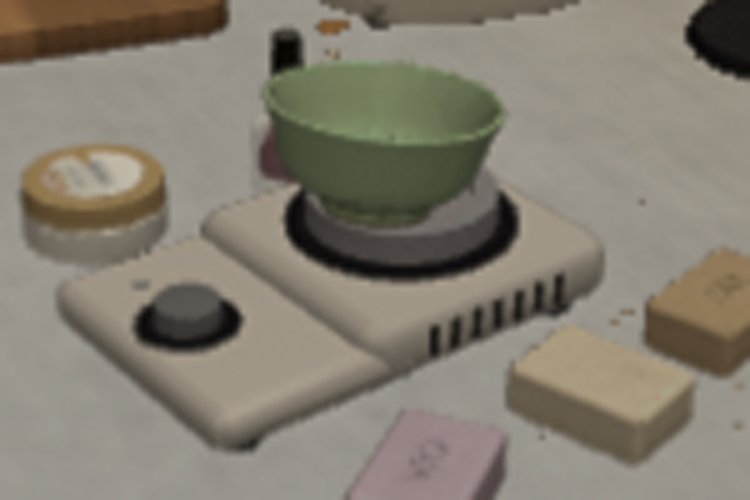

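The crops show the button at about (327.5,271) in the top view, with the warmer's axis turned about 11°. The bowl is displaced down-right of the plate's black ring. In the side crop the black ring spans x 285–518 with its bottom at y 278, and the rim spans (263,90) to (507,115). Now I'll fit the seat and the bowl to those points.

```bash
python3 - <<'E'
from h import *
from scipy.optimize import least_squares
np.set_printoptions(precision=4,suppress=True)
T=lambda x,y:np.array([250+x/4,170+y/4])-.4
S=lambda x,y:np.array([225+x/5,190+y/5])-.4
t=np.linspace(0,2*np.pi,180)
# axis from housing edges
def dirn(a,b,z1,z2):
    d=at_z("top",b,z2)-at_z("top",a,z1);return np.degrees(np.arctan2(d[1],d[0]))
print("axis deg",dirn(T(192,440),T(135,125),.022,.032),dirn(T(436,415),T(366,75),.022,.032),dirn(T(185,340),T(410,295),.036,.036)+90)
def bt(v):
    P=[v[0],v[1],.037];return np.r_[proj("top",P)[0]-T(311,405),proj("side",P)[0]-S(188,297)]
b=least_squares(bt,[.435,-.02]);print("button",b.x,b.fun)
def ring(v):
    c=np.c_[v[0]+v[2]*np.cos(t),v[1]+v[2]*np.sin(t),0*t+.0365];p=proj("top",c);s=proj("side",c)
    return [p[:,0].min()-T(170,0)[0],p[:,1].min()-T(0,97)[1],s[:,0].min()-S(285,0)[0],s[:,0].max()-S(519,0)[0],s[:,1].max()-S(0,279)[1]]
r=least_squares(ring,[.54,0,.047]);print("ring seat",r.x,r.fun)
def rim(v):
    x,y,z,ax,ay=v # normal (ax,ay,1)
    n=np.array([ax,ay,1.]);n/=np.linalg.norm(n)
    u=np.cross([0,1.,0],n);u/=np.linalg.norm(u);w=np.cross(n,u)
    c=np.array([x,y,z])+.0495*(np.outer(np.cos(t),u)+np.outer(np.sin(t),w));p=proj("top",c);s=proj("side",c)
    out=[p[:,0].min()-T(184,0)[0],p[:,0].max()-T(391,0)[0],p[:,1].min()-T(0,111)[1],p[:,1].max()-T(0,315)[1]]
    out+=[s[:,0].min()-S(262,0)[0],s[:,0].max()-S(507,0)[0],s[s[:,0].argmin(),1]-S(0,90)[1],s[s[:,0].argmax(),1]-S(0,115)[1],s[:,1].min()-S(0,60)[1]]
    return out
f=least_squares(rim,[.527,-.005,.1,.1,.02]);v=f.x
n=np.r_[v[3:],1];n/=np.linalg.norm(n)
print("rim",v,"tilt",np.degrees(np.arccos(n[2])),np.round(f.fun,2),"foot",v[:3]-.048*n)
E
```

```text
axis deg 11.16534176984324 12.193495762636086 11.989852006501295
button [ 0.4356 -0.0192] [-0.2506 -0.2306 -0.1012  0.5954]
ring seat [0.5408 0.0041 0.0493] [-0.2883  0.273   0.277   0.1064  0.2809]
rim [ 0.5273 -0.0053  0.0998  0.1321  0.0577] tilt 8.20114976613478 [-0.1   0.08  0.09 -0.03  0.05  0.01  0.02 -0.02 -0.01] foot [ 0.521  -0.008   0.0523]
```

```bash
cat > g.py <<'E'
import sys
from h import *
from scipy.spatial.transform import Rotation as R
np.set_printoptions(precision=4,suppress=True)
def go(x,y,ztip,ang):
    "tool shift (mm) and z turn to put TCP over x,y, tip at ztip, -x tool at ang deg"
    o=ctrl.get_obs();q=o["eef_rot"];M=R.from_quat([q[1],q[2],q[3],q[0]]).as_matrix()
    d=M.T@(np.array([x,y,ztip+ctrl.tip_reach])-o["eef_pos"])*1000
    a=np.degrees(np.arctan2(-M[1,0],-M[0,0]))
    print("t",o["time_s"],"pos",o["eef_pos"],"F",o["wrist_force"],"shift",d.round(1),"turn",np.radians((a-ang+180)%360-180).round(3),"z axis",M[:,2])
if __name__=="__main__": go(*map(float,sys.argv[1:]))
E
python3 -m pendant '[[[0,-476,-358,0,0,0,-0.948],[0,-476,-358,0,0,0,-0.948],[0,-476,-358,0,0,0,-0.948],[0,-476,-358,0,0,0,-0.948],[0,-476,-358,0,0,0,-0.948]]]'; python3 g.py .523 -.007 .2 29
```

```text
time_s: 1.02
eef_pos: [0.334, 0.3526, 0.405]
eef_rot: [0.0, -0.064, 0.998, 0.0]
wrist_force: [0.7, 1.1, -0.5]
opening: 0.302
grasp_force: 0.0
t 1.0167 pos [0.334  0.3526 0.405 ] F [ 0.7139  1.1255 -0.5215] shift [-141.4 -380.8   31.6] turn -0.378 z axis [ 0.0004  0.0002 -1.    ]
```

```bash
python3 -m pendant '[[[0,-141,-381,0,0,0,-0.35],[0,-141,-381,0,0,0,-0.35],[0,-141,-381,0,0,0,-0.35],[0,-141,-381,0,0,0,-0.35],[0,-141,-381,0,0,0,-0.35]]]'; python3 g.py .523 -.007 .2 29
```

```text
time_s: 1.43
eef_pos: [0.4214, 0.1842, 0.4053]
eef_rot: [0.001, -0.235, 0.972, -0.0]
wrist_force: [0.6, 0.0, 0.1]
opening: -0.001
grasp_force: 0.0
t 1.4333 pos [0.4214 0.1842 0.4053] F [0.617  0.0339 0.0907] shift [  -2.8 -216.5   31.9] turn -0.031 z axis [ 0.001   0.0002 -1.    ]
```

```bash
python3 -m pendant '[[[0,-3,-205,30,0,0,0],[0,-3,-205,30,0,0,0],[0,-3,-205,30,0,0,0],[0,-3,-205,30,0,0,0],[0,-3,-205,30,0,0,0]]]';python3 -m pendant '[[[0,0,0,0,0,0,0],[0,0,0,0,0,0,0]]]'; python3 g.py .523 -.007 .125 29
```

```text
time_s: 1.85
eef_pos: [0.5176, 0.0024, 0.3748]
eef_rot: [0.0, -0.234, 0.972, -0.0]
wrist_force: [1.0, 0.2, 0.6]
opening: -0.004
grasp_force: 0.0
time_s: 2.02
eef_pos: [0.5175, 0.0026, 0.3743]
eef_rot: [-0.0, -0.232, 0.973, 0.0]
wrist_force: [-0.6, 0.3, 0.1]
opening: -0.001
grasp_force: 0.0
t 2.0167 pos [0.5175 0.0026 0.3743] F [-0.5967  0.2522  0.1317] shift [ -0.6 -11.1  75.9] turn -0.038 z axis [-0.0011  0.0003 -1.    ]
```

```bash
python3 -m pendant '[[[0,-0.5,-11,10,0,0,-0.035],[0,-0.5,-11,30,0,0,-0.035],[0,-0.5,-11,55,0,0,-0.035],[0,-0.5,-11,76,0,0,-0.035],[0,-0.5,-11,76,0,0,-0.035]]]'; python3 g.py .523 -.007 .076 29
python3 - <<'E'
from h import *
snap("side","s1",(240,150,370,260),4)
b=cv2.imread("pics/s1.png");t=ctrl.camera("top")[170:300,250:380,::-1];t=cv2.resize(t,(440,440),interpolation=cv2.INTER_CUBIC)
b=cv2.resize(b,(360,440) if 0 else (520,440))[:, :360]
cv2.imwrite("pics/c1.png",np.hstack([b,t]))
E
```

```text
time_s: 2.43
eef_pos: [0.5202, -0.0032, 0.2949]
eef_rot: [-0.003, -0.252, 0.968, 0.002]
wrist_force: [-0.5, 0.1, -1.3]
opening: -0.002
grasp_force: 0.0
t 2.4333 pos [ 0.5202 -0.0032  0.2949] F [-0.5118  0.0534 -1.2544] shift [-0.9 -4.9 45.5] turn 0.003 z axis [-0.0075  0.0021 -1.    ]
```

View pics/c1.png

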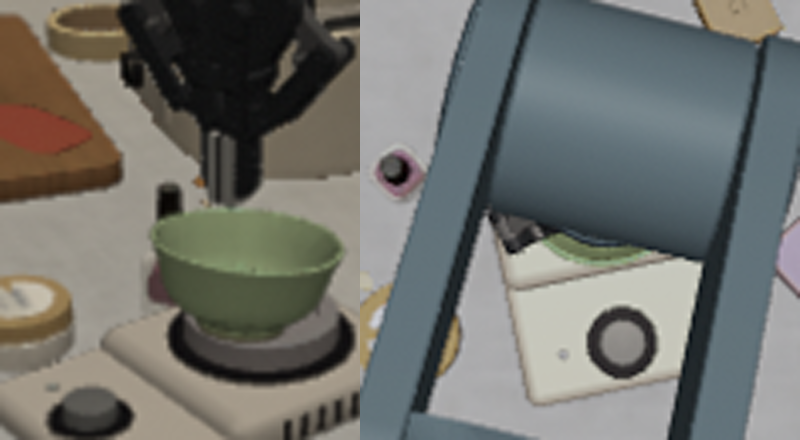

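The side view shows the closed fingertips just above the bowl's rim, at about (232,200) in the crop. The arm hides the bowl in the top view. I'll lower the fingers inside.

```bash
python3 -m pendant '[[[0,-0.5,-4,10,0,0,0],[0,-0.9,-4,20,0,0,0],[0,-0.9,-4,32,0,0,0],[0,-0.9,-4,42,0,0,0],[0,-0.9,-4,46,0,0,0]]]';python3 -m pendant '[[[0,0,0,0,0,0,0],[0,0,0,0,0,0,0]]]'; python3 g.py .523 -.007 .073 29
```

```text
time_s: 2.95
eef_pos: [0.5244, -0.0078, 0.2508]
eef_rot: [-0.001, -0.251, 0.968, 0.001]
wrist_force: [0.3, 0.8, 0.0]
opening: -0.0
grasp_force: 0.0
time_s: 3.12
eef_pos: [0.5251, -0.008, 0.2524]
eef_rot: [-0.0, -0.251, 0.968, 0.0]
wrist_force: [0.0, -0.2, 0.0]
opening: -0.001
grasp_force: 0.0
t 3.1167 pos [ 0.5251 -0.008   0.2524] F [ 0.0433 -0.2124  0.014 ] shift [1.3 1.9 6. ] turn 0.001 z axis [-0.001   0.0002 -1.    ]
```

```bash
python3 -m pendant '[[[0,0,0.7,2,0,0,0],[0,-2,1.5,5,0,0,0],[0,-6,1.5,5,0,0,0],[0,-10,1.5,5,0,0,0],[0,-12,1.5,5,0,0,0]]]';python3 -m pendant '[[[0,-1.5,0,0,0,0,0],[0,-3,0,0,0,0,0],[0,-4.5,0,0,0,0,0],[0,-6,0,0,0,0,0],[0,-7.5,0,0,0,0,0]]]'; python3 g.py .5598 .014 .073 29
python3 - <<'E'
from h import *
snap("side","s2",(260,180,350,250),6)
E
```

```text
time_s: 3.53
eef_pos: [0.5356, -0.0006, 0.2482]
eef_rot: [0.0, -0.251, 0.968, -0.0]
wrist_force: [-0.4, -0.6, -0.4]
opening: -0.001
grasp_force: 0.0
time_s: 3.95
eef_pos: [0.5416, 0.0029, 0.2479]
eef_rot: [-0.0, -0.251, 0.968, -0.0]
wrist_force: [0.3, 0.3, -0.4]
opening: 0.002
grasp_force: 0.0
t 3.95 pos [0.5416 0.0029 0.2479] F [ 0.2956  0.2518 -0.3527] shift [-21.3   0.9   1.5] turn 0.001 z axis [-0. -0. -1.]
```

View pics/s2.png

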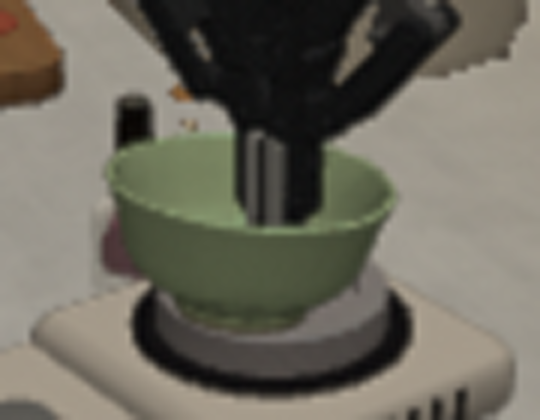

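The fingers are inside the bowl, at about (280,190) in the crop, and the bowl hasn't moved yet. I'll push slowly and track the rim numerically.

```bash
cat > rim.py <<'E'
from h import *
np.set_printoptions(precision=4,suppress=True)
im=ctrl.camera("side");h=cv2.cvtColor(im,cv2.COLOR_RGB2HSV)
m=np.zeros(im.shape[:2],bool);m[190:250,255:350]=True
m&=(h[...,0]>35)&(h[...,0]<85)&(h[...,1]>45)
n,l,st,_=cv2.connectedComponentsWithStats(m.astype(np.uint8));k=1+st[1:,4].argmax();m=l==k
ys,xs=np.nonzero(m);L,Rr=xs.min(),xs.max()
o=ctrl.get_obs()
print("t",o["time_s"],"L",L,ys[xs==L].mean(),"R",Rr,ys[xs==Rr].mean(),"top",ys.min(),"bot",ys.max(),"pos",o["eef_pos"],"F",o["wrist_force"])
if __name__=="__main__":
    import sys
    if len(sys.argv)>1:
        t=np.linspace(0,2*np.pi,360)
        for r,z in((.0495,.098),(.0225,.05)):
            s=proj("side",np.c_[.5405+r*np.cos(t),.0033+r*np.sin(t),0*t+z])
            print("expected",s[s[:,0].argmin()],s[s[:,0].argmax()],s[:,1].min(),s[:,1].max())
E
python3 rim.py x
python3 -m pendant '[[[0,-1.5,0,0,0,0,0],[0,-3,0,0,0,0,0],[0,-4.5,0,0,0,0,0],[0,-6,0,0,0,0,0],[0,-7.5,0,0,0,0,0]]]';python3 rim.py
```

```text
t 4.05 L 278 208.5 R 325 212.0 top 202 bot 233 pos [0.5417 0.0028 0.2479] F [-0.7643 -0.5273 -0.2566]
expected [281.4122 207.922 ] [329.8077 208.4853] 197.85923784416556 218.53022758559962
expected [294.6349 228.2795] [316.059  228.4974] 223.32543323848762 233.4821997684681
time_s: 4.47
eef_pos: [0.5482, 0.0065, 0.2479]
eef_rot: [-0.0, -0.251, 0.968, 0.0]
wrist_force: [-0.2, 0.2, 0.5]
opening: 0.004
grasp_force: 0.3
t 4.5167 L 278 208.0 R 325 211.5 top 202 bot 233 pos [0.5483 0.0066 0.2479] F [-0.8685 -0.2329  0.4981]
```

```bash
python3 -m pendant '[[[0,-1.2,0,0,0,0,0],[0,-2.4,0,0,0,0,0],[0,-3.6,0,0,0,0,0],[0,-4.8,0,0,0,0,0],[0,-6,0,0,0,0,0]]]';python3 rim.py; python3 -m pendant '[[[0,-1.2,0,0,0,0,0],[0,-2.4,0,0,0,0,0],[0,-3.6,0,0,0,0,0],[0,-4.8,0,0,0,0,0],[0,-6,0,0,0,0,0]]]';python3 rim.py
```

```text
time_s: 4.93
eef_pos: [0.5534, 0.0094, 0.2478]
eef_rot: [-0.0, -0.251, 0.968, -0.0]
wrist_force: [-1.2, -0.5, 0.9]
opening: 0.002
grasp_force: 0.4
t 4.9833 L 280 208.0 R 327 211.5 top 201 bot 232 pos [0.5535 0.0094 0.2479] F [-0.7362 -0.1871 -0.089 ]
time_s: 5.4
eef_pos: [0.5587, 0.0123, 0.2479]
eef_rot: [-0.0, -0.251, 0.968, -0.0]
wrist_force: [-1.2, 0.1, 0.2]
opening: -0.002
grasp_force: 0.5
t 5.45 L 282 207.0 R 329 210.5 top 200 bot 231 pos [0.5588 0.0124 0.2479] F [ 0.0987 -0.2946  0.0663]
```

```bash
python3 -m pendant '[[[0,-1,0,0,0,0,0],[0,-2,0,0,0,0,0],[0,-3,0,0,0,0,0]]]';python3 rim.py; python3 -m pendant '[[[0,-1,0,0,0,0,0],[0,-2,0,0,0,0,0],[0,-3,0,0,0,0,0]]]';python3 rim.py
```

```text
time_s: 5.7
eef_pos: [0.5613, 0.0138, 0.2479]
eef_rot: [-0.0, -0.251, 0.968, -0.0]
wrist_force: [-0.5, -0.6, 0.2]
opening: 0.003
grasp_force: 0.5
t 5.75 L 283 206.0 R 330 210.5 top 200 bot 231 pos [0.5614 0.0138 0.2479] F [-0.7021 -0.414   0.4415]
time_s: 6.0
eef_pos: [0.5639, 0.0152, 0.2479]
eef_rot: [-0.0, -0.251, 0.968, -0.0]
wrist_force: [-0.6, -0.1, 0.3]
opening: -0.001
grasp_force: 0.5
t 6.05 L 283 205.5 R 331 209.5 top 199 bot 230 pos [0.564  0.0153 0.2479] F [ 0.4625 -0.1548 -0.231 ]
```

```bash
python3 - <<'E'
from h import *
snap("side","s3",(260,180,350,250),6)
E
```

```text
(no output)
```

View pics/s3.png

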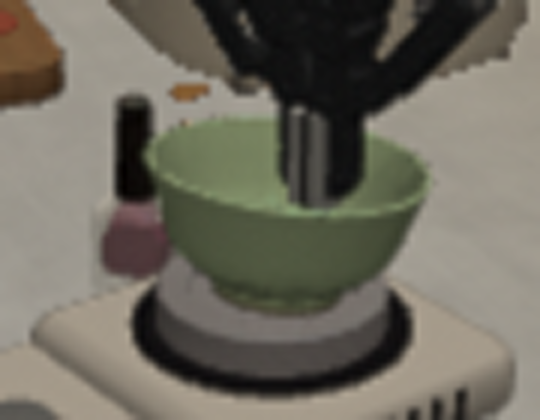

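The bowl has moved about 17 mm. It still leans the same amount, with its foot at about (277,308) in the crop, so roughly 5 mm remain and slightly more to the left. I'll keep going, angled a little towards +y.

```bash
python3 -m pendant '[[[0,-0.9,0.4,0,0,0,0],[0,-1.8,0.8,0,0,0,0],[0,-2.5,1.2,0,0,0,0]]]'|head -2;python3 rim.py; python3 -m pendant '[[[0,-0.9,0.4,0,0,0,0],[0,-1.8,0.8,0,0,0,0],[0,-1.8,0.8,0,0,0,0]]]'|head -2;python3 rim.py
```

```text
time_s: 6.35
eef_pos: [0.5655, 0.0175, 0.2479]
t 6.4 L 284 206.0 R 331 208.5 top 199 bot 230 pos [0.5655 0.0176 0.2479] F [-1.5857 -0.6444 -0.0691]
time_s: 6.65
eef_pos: [0.5667, 0.0192, 0.2479]
t 6.7 L 284 204.5 R 332 208.5 top 199 bot 229 pos [0.5667 0.0191 0.2479] F [-1.1294 -0.374  -0.0393]
```

```bash
python3 -m pendant '[[[0,2,0,0,0,0,0],[0,5,0,0,0,0,0],[0,9,0,0,0,0,0],[0,12,0,0,0,0,0],[0,12,0,0,0,0,0]]]'|head -2;python3 rim.py; python3 - <<'E'
from h import *
snap("side","s4",(260,180,350,250),8)
E
```

```text
time_s: 7.12
eef_pos: [0.5554, 0.0129, 0.2477]
t 7.1667 L 283 208.5 R 331 209.5 top 199 bot 232 pos [0.5557 0.013  0.2478] F [-0.6961  0.0884 -0.3841]
```

View pics/s4.png

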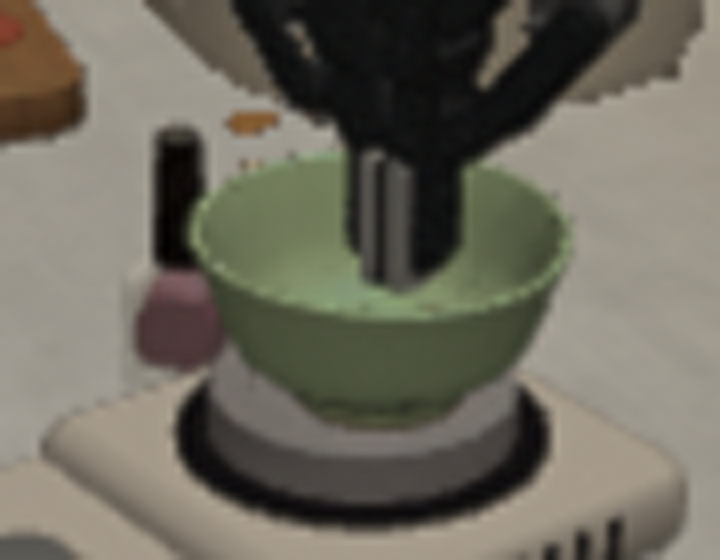

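After backing off, the bowl dropped and looks level: rim at (190,228) and (573,238) in the crop, foot centre at column 380 against the ring's 362. Next I'll lift out, move over the button and check from above.

```bash
python3 -m pendant '[[[0,3,0,-4,0,0,0],[0,5,0,-14,0,0,0],[0,5,0,-28,0,0,0],[0,5,0,-45,0,0,0],[0,5,0,-70,0,0,0]]]'|head -2;python3 rim.py;python3 g.py .433 -.0195 .14 12
```

```text
time_s: 7.63
eef_pos: [0.5509, 0.0108, 0.3178]
t 7.6833 L 283 208.5 R 331 209.5 top 199 bot 232 pos [0.5531 0.0106 0.3243] F [2.9728 0.3302 3.3464]
t 7.6833 pos [0.5531 0.0106 0.3243] F [2.9728 0.3302 3.3464] shift [119.6  32.1  10.1] turn 0.298 z axis [ 0.0065 -0.0012 -1.    ]
```

```bash
python3 -m pendant '[[[0,30,8,0,0,0,0.1],[0,60,16,0,0,0,0.2],[0,90,24,0,0,0,0.3],[0,118,32,0,0,0,0.3],[0,118,32,0,0,0,0.3]]]'|head -2;python3 -m pendant '[[[0,0,0,0,0,0,0],[0,0,0,0,0,0,0]]]'|head -2;python3 rim.py;python3 g.py .433 -.0195 .06 12
python3 - <<'E'
from h import *
snap("top","t5",(270,170,370,290),5)
E
```

```text
time_s: 8.1
eef_pos: [0.4289, -0.0185, 0.3174]
time_s: 8.27
eef_pos: [0.4337, -0.0189, 0.3191]
t 8.3167 L 283 208.5 R 331 209.5 top 199 bot 231 pos [ 0.434  -0.0188  0.3189] F [0.7363 0.1187 0.5582]
t 8.3167 pos [ 0.434  -0.0188  0.3189] F [0.7363 0.1187 0.5582] shift [ 1.3 -0.4 85.5] turn -0.002 z axis [ 0.0024 -0.0006 -1.    ]
```

View pics/t5.png

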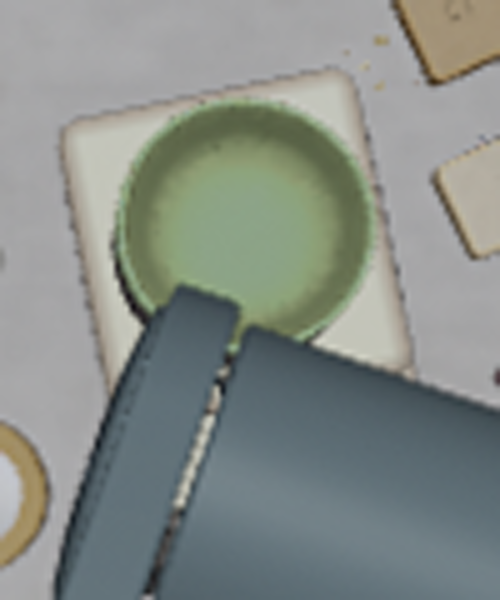

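The top view shows the rim spanning columns 116–375 with its top at row 98. The hand hides its lower edge. I'll work out the centre from that.

```bash
python3 - <<'E'
from h import *
from scipy.optimize import least_squares
np.set_printoptions(precision=4,suppress=True)
t=np.linspace(0,2*np.pi,180)
T=lambda x,y:np.array([270+x/5,170+y/5])-.4
S=lambda x,y:np.array([260+x/8,180+y/8])-.4
def rim(v):
    x,y,z,ax,ay=v
    n=np.array([ax,ay,1.]);n/=np.linalg.norm(n)
    u=np.cross([0,1.,0],n);u/=np.linalg.norm(u);w=np.cross(n,u)
    c=np.array([x,y,z])+.0495*(np.outer(np.cos(t),u)+np.outer(np.sin(t),w));p=proj("top",c);s=proj("side",c)
    out=[p[:,0].min()-T(116,0)[0],p[:,0].max()-T(375,0)[0],p[:,1].min()-T(0,98)[1]]
    out+=[s[:,0].min()-S(189,0)[0],s[:,0].max()-S(574,0)[0],s[s[:,0].argmin(),1]-S(0,230)[1],s[s[:,0].argmax(),1]-S(0,239)[1],s[:,1].min()-S(0,149)[1]]
    return out
f=least_squares(rim,[.54,0,.1,0,0]);v=f.x
n=np.r_[v[3:],1];n/=np.linalg.norm(n)
print(v,"tilt",np.degrees(np.arccos(n[2])),f.fun,"foot",v[:3]-.048*n)
E
```

```text
[ 0.5425 -0.0001  0.0976  0.0013 -0.0121] tilt 0.6966094840650264 [ 0.0587 -0.0246 -0.1333 -0.2495  0.1083 -0.0047  0.0192  0.0117] foot [0.5425 0.0005 0.0496]
```

The bowl is seated: tilt about 0.7° (within measurement noise), foot at z 0.050, offset within the play. Now I'll press the button.

```bash
python3 -m pendant '[[[0,0,0,25,0,0,0],[0,0,0,50,0,0,0],[0,0,0,75,0,0,0],[0,0,0,90,0,0,0],[0,0,0,98,0,0,0]]]';python3 -m pendant '[[[0,0,0,2,0,0,0],[0,0,0,4,0,0,0],[0,0,0,6,0,0,0],[0,0,0,7,0,0,0],[0,0,0,7,0,0,0]]]';python3 g.py .4345 -.019 .031 12
```

```text
time_s: 8.78
eef_pos: [0.4329, -0.0182, 0.2177]
eef_rot: [-0.002, -0.104, 0.995, 0.001]
wrist_force: [0.6, 1.1, -0.3]
opening: -0.0
grasp_force: 0.0
time_s: 9.2
eef_pos: [0.4334, -0.0187, 0.2135]
eef_rot: [0.001, -0.104, 0.995, -0.0]
wrist_force: [0.2, 0.3, -0.1]
opening: 0.005
grasp_force: 0.0
t 9.2 pos [ 0.4334 -0.0187  0.2135] F [ 0.1719  0.2557 -0.1364] shift [-1.  -0.5  9.1] turn -0.002 z axis [ 0.0013 -0.0005 -1.    ]
```

```bash
python3 -m pendant '[[[0,0,0,1.5,0,0,0],[0,0,0,3,0,0,0],[0,0,0,4.5,0,0,0],[0,0,0,6,0,0,0],[0,0,0,6,0,0,0]]]';python3 -m pendant '[[[0,0,0,1.2,0,0,0],[0,0,0,2.4,0,0,0],[0,0,0,3,0,0,0],[0,0,0,3,0,0,0]]]';python3 g.py .4345 -.019 .031 12
```

```text
time_s: 9.62
eef_pos: [0.4334, -0.0187, 0.2071]
eef_rot: [0.001, -0.103, 0.995, -0.0]
wrist_force: [1.0, -0.3, 4.5]
opening: -0.003
grasp_force: 1.8
time_s: 9.95
eef_pos: [0.4335, -0.0187, 0.2048]
eef_rot: [0.0, -0.104, 0.995, -0.0]
wrist_force: [-2.2, 0.7, 14.3]
opening: -0.001
grasp_force: 6.9
t 9.95 pos [ 0.4335 -0.0187  0.2048] F [-2.1531  0.6644 14.2748] shift [-0.9 -0.5  0.4] turn -0.002 z axis [ 0.0007 -0.0003 -1.    ]
```

The force is 14 N, well above the 5 N needed, so the button is fully down. I'll release it and rise clear.

```bash
python3 -m pendant '[[[0,0,0,-4,0,0,0],[0,0,0,-12,0,0,0],[0,0,0,-35,0,0,0],[0,0,0,-70,0,0,0],[0,10,0,-105,0,0,0]]]'|head -2;python3 -m pendant '[[[0,0,0,-5,0,0,0],[0,0,0,-5,0,0,0],[0,0,0,-5,0,0,0]]]'; python3 rim.py; python3 - <<'E'
from h import *
snap("side","s6",(225,170,385,290),5)
E
```

```text
time_s: 10.37
eef_pos: [0.423, -0.0204, 0.3094]
time_s: 10.62
eef_pos: [0.4229, -0.0205, 0.3136]
eef_rot: [-0.0, -0.103, 0.995, 0.0]
wrist_force: [-0.4, -0.1, -0.5]
opening: 0.0
grasp_force: 0.0
t 10.6667 L 283 208.5 R 331 209.5 top 199 bot 231 pos [ 0.4226 -0.0204  0.3127] F [-0.2933 -0.8016 -0.6234]
```

View pics/s6.png

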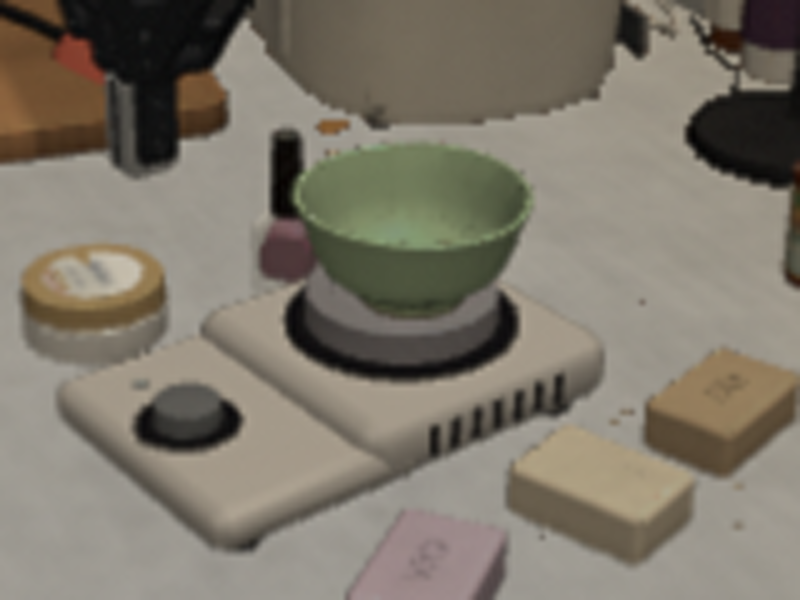

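The bowl stands level in its seat (rim 297–530, row about 200). The button is back up at (188,405), the bystanders haven't moved and the hand is clear.

```bash
python3 -c "
from bench import ctrl
print(ctrl.hand_in())"
```

```text
the job is handed in; nothing more can be done
None
```

The job is handed in: the bowl was nudged into its seat and stands level within measurement error, the button was pressed down (14 N) and sprang back, and the soaps, pot and bottle look untouched.

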